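Find the lens barrel that nests in the storage pot

ROBOT

A 7-joint arm with a two-finger parallel gripper is mounted at the origin on the work surface. World frame = base frame: x ahead of the robot, y to its left, z up, the work surface at z = 0. Lengths are in m, angles in rad, forces in N, time in s.
With the tool pointing down it reaches from about 0.4 to 0.9 m from the base axis. Payload 5.6 kg.
Tool frame: the origin (TCP) lies at the very end of the fingers, on their centre line; the grasp point (between the pads) lies robot.pinch_z behind it (robot.pinch_z is the distance from the TCP to the grasp point, in m); z points along the fingers, y is the line along which they close (so a half turn about z gives the same grasp; the last joint's range is limited). The gripper opens to 92 mm and grips with 3 to 60 N. Pads are 20 mm wide; open, the fingers measure 128 mm over their backs; the gripper's body (75 mm by 189 mm) begins 69 mm behind the grasp point.
Start: joints at [-1.243, 0.468, -0.012, 1.603, 0.006, 1.071, -0.056], TCP at [0.236, 0.606, 0.215] pointing down, gripper open.
Joint ranges: [-2.53, 2.53], [-0.31, 2.02], [-1.57, 1.55], [0.28, 2.44], [-1.29, 4.43], [0.15, 1.84], [-2.92, 2.92]. Speed limits (rad/s): [2.57, 2.57, 3.14, 3.14, 3.14, 3.14, 3.14].

INTERFACE

Orientations are given as a rotation vector (axis times angle).
In Python, from plant import robot gives the robot as it stands.
- The arm moves only by the tool step_arm, never from a script. Its argument "motion" is a list of rows, each a list of 5 numbers: the shift along the tool's x, y, z in mm, then the turn about the tool's z in degrees, then the closure in counts, from 0 (fully open) to 255 (shut). A call has 1 to 10 rows; each row shifts and turns the commanded pose from where the row before left it, along the tool's axes as they then stand; what a row does not reach is not made up. A row lasts 1/12 s, in which the tool goes at most 41.7 mm and 7.16 degrees, less where a joint would pass 70% of its speed; a pose out of reach is approached as far as the arm can. A call is refused whole if a number of a shift passes 41.7 or a number of a turn 7.16, either way. A call with a gripper value outside its range is refused whole. The fingers move at their own pace and stop on an object; the grip force is fixed at half the most. Time passes only in rows, so rows that do not move let the fingers close. It gives the time, the measured TCP pose, the force, the opening and the grip force at its end, in the units of the state.
- robot.get_obs(): the state, without advancing time (a new reading comes with each control period).
- robot.capture(name): name is "scene" or "top" or "wrist"; returns (picture, depth): 384x512x3 uint8, blue, green, red; 384x512 float32, m along the optical axis (not along the pixel's ray), 0 where there is no reading.
- robot.get_calibration(name): a dict with "fx", "fy", "cx", "cy" (pixels), "R" (3x3) and "t" (3): a world point X has camera coordinates R X + t. Camera axes: x right, y down, z forward; pixel columns grow to the right and rows downward; lengths in m; the calibration is good to about 2 mm. A picture is of the moment at which its call begins: read the wrist's pose just before it. get_calibration takes no time and is no camera call; for the wrist camera it gives the pose at the moment of the call.
- robot.hand_in(): hands the job in; it is judged then, once.
The state is a dict: "t": time; "joint_positions": joint angles; "dq": joint speeds; "joint_efforts": joint torques, N m; "position": TCP position; "orientation": TCP orientation; "contact_force": force on the tool from outside, world axes, zero at the start; "ft_torque": the same for the moment, N m; "width": finger opening in m; "grip_force": force on a finger pad.
Only numpy, scipy, OpenCV 4.12 (cv2) and the standard library are available. Lean on these libraries where they do the work, as an engineer would, in place of code of your own. Each camera call takes 0.05 s, during which the arm holds its last target. There are 200 camera calls.

TASK

Three spare microscope lens barrels stand on the clean-room bench beside an open aluminium storage pot. Find the barrel that nests in the pot, judging by size or trying them in turn: it goes right down to the pot's floor with only a little play, whereas one is too wide to go down and one is so narrow that it would rattle about. Leave it standing fully home in the pot, lowered in gently and not dropped, with the other two barrels standing upright on the bench clear of the pot and its base plate.

Things in the scene. Friction and masses are not known exactly. Their poses are not given: they have to be found in the camera images.
- barrel_narrow_mid (a point): Centre (half-way up, on the axis) of a plain black lens barrel, a solid upright cylinder 38 mm in diameter and 85 mm tall, flat glass top, two thin bright rings low on its side; about 0.18 kg, loose, stands upright on the table at the start. z is its axis, up; its yaw does not matter.
- barrel_middle_mid (a point): Centre (half-way up, on the axis) of a plain black lens barrel, a solid upright cylinder 52 mm in diameter and 85 mm tall, flat glass top, two thin bright rings low on its side; about 0.3 kg, loose, stands upright on the table at the start. z is its axis, up; its yaw does not matter.
- barrel_wide_mid (a point): Centre (half-way up, on the axis) of a plain black lens barrel, a solid upright cylinder 66 mm in diameter and 85 mm tall, flat glass top, two thin bright rings low on its side; about 0.42 kg, loose, stands upright on the table at the start. z is its axis, up; its yaw does not matter.
- pot_floor (a point): Centre of the inner floor of the storage pot, 10 mm above the table. The pot is a round open-topped aluminium cup fixed to the bench on a dark square base plate (110 x 110 mm, 6 mm thick). Its well is 60 mm wide at the floor and for 16 mm above it, then flares to 74 mm at the rim, which lies 28 mm above the floor (38 mm above the table); outside it is 68 mm wide low down and 82 mm at the rim. z is up, along the well's axis.
Not all that is in view belongs to the job. What is shaped like the part that bears barrel_wide_mid but blue or red is not meant.

How it is judged:
By the outcome, as a careful person would: the job done as asked, in the order asked, and still so for the second after the job is handed in, with the robot touching nothing.
It also fails if it takes over 64 s, if anything falls off the work surface, if the arm or the gripper's body presses on something with over 40 N, if the wrist force passes 120 N, or if a joint passes its speed limit or range.

## Working session

There is one attempt and no reset: what is moved stays moved. The work goes in short steps, Python scripts to look and compute and a tool call to move; the robot and the scene stay as the last step left them, time stands still between calls to the robot, and variables do not carry over. Pictures are saved under pics/ and viewed, at most 10 in all, crops included, and the job is handed in when it is done.

Besides the shell and the picture viewer there is one more tool, called after "Emit:" as name(argument=value, ...) on one line, values as JSON. step_arm: Moves the arm, as the interface text tells. Its arguments: {"type":"object","properties":{"motion":{"type":"array"}},"required":["motion"]}

```bash
mkdir -p pics && cat > h.py <<'E'
import numpy as np, cv2
from plant import robot
def px2w(c,d,u,v):
    z=d[int(v),int(u)]; X=np.array([(u-c['cx'])/c['fx']*z,(v-c['cy'])/c['fy']*z,z])
    return c['R'].T@(X-c['t'])
def cloud(c,d):
    v,u=np.indices(d.shape); P=np.stack([(u-c['cx'])/c['fx']*d,(v-c['cy'])/c['fy']*d,d],-1)
    return (P-c['t'])@c['R']
E
python3 - <<'E'
from h import *
o=robot.get_obs(); print({k:np.round(v,3) for k,v in o.items()}, robot.pinch_z)
ims=[]
for n in("scene","top"):
    c=robot.get_calibration(n); p,d=robot.capture(n); np.savez(n+'.npz',p=p,d=d,**c); cv2.imwrite(f'pics/{n}.png',p)
    print(n, c['R'].round(2).tolist(), c['t'].round(3))
    W=cloud(c,d); 
    # components of flat tops at z~0.085
    m=((abs(W[...,2]-.085)<.008)&(d>0)).astype(np.uint8)
    k,l,s,ce=cv2.connectedComponentsWithStats(m)
    for i in range(1,k):
        if s[i,4]>40: print(n,s[i],ce[i].round(),np.median(W[l==i],0).round(3),np.ptp(W[l==i],0).round(3),p[l==i].mean(0).round())
E
```

```text
{'t': np.float64(0.0), 'joint_positions': array([-1.243,  0.468, -0.012,  1.604,  0.006,  1.071, -0.056]), 'dq': array([-0.   ,  0.001,  0.001, -0.   , -0.001,  0.   ,  0.002]), 'joint_efforts': array([ 0.0000e+00, -5.2057e+01, -1.2000e-02, -2.4376e+01, -5.7000e-02,
        1.7000e-02,  0.0000e+00]), 'position': array([0.235, 0.605, 0.214]), 'orientation': array([-5.790e-01, -3.088e+00,  3.000e-03]), 'contact_force': array([ 0.63 , -0.638,  0.457]), 'ft_torque': array([-0.058, -0.036, -0.002]), 'grip_force': np.float64(0.0), 'width': np.float64(0.092)} 0.0187
scene [[0.33, 0.94, -0.0], [0.81, -0.29, -0.52], [-0.49, 0.17, -0.86]] [-0.171 -0.368  1.255]
scene [172  37  48  18 191] [197.  49.] [ 0.059 -0.007  0.084] [0.07  0.124 0.016] [31. 32. 22.]
scene [362 147  17  15 197] [370. 153.] [0.512 0.271 0.084] [0.039 0.04  0.012] [103. 104. 100.]
scene [109 165  31  27 640] [124. 178.] [ 0.392 -0.264  0.085] [0.068 0.066 0.012] [117.  86.  65.]
scene [290 167  23  21 391] [301. 177.] [0.519 0.101 0.085] [0.051 0.053 0.012] [111. 111. 106.]
scene [117 205  32  30 742] [133. 220.] [ 0.5   -0.266  0.085] [0.066 0.065 0.012] [113. 113. 107.]
scene [134 246  34  33 867] [150. 261.] [ 0.602 -0.251  0.085] [0.066 0.065 0.013] [ 72.  72. 116.]
top [[-0.0, -1.0, 0.02], [-0.99, 0.0, -0.15], [0.15, -0.02, -0.99]] [0.002 0.508 0.869]
top [345 135  27  26 551] [358. 147.] [ 0.598 -0.249  0.084] [0.064 0.066 0.012] [ 73.  72. 116.]
top [203 171  22  21 360] [214. 181.] [0.515 0.102 0.085] [0.049 0.051 0.012] [126. 125. 127.]
top [353 175  27  27 581] [366. 188.] [ 0.497 -0.265  0.084] [0.064 0.065 0.012] [118. 118. 115.]
top [134 176  17  16 204] [142. 184.] [0.508 0.273 0.085] [0.037 0.037 0.012] [113. 112. 110.]
top [354 220  28  28 615] [368. 233.] [ 0.389 -0.262  0.084] [0.064 0.065 0.011] [119.  87.  71.]
top [243 379  27   5  48] [256. 381.] [0.065 0.003 0.083] [0.009 0.058 0.015] [22. 23. 15.]
```

```bash
python3 - <<'E'
from h import *
p=cv2.imread('pics/scene.png'); cv2.imwrite('pics/scene2.png',cv2.resize(p[90:384,80:450],None,fx=2,fy=2,interpolation=cv2.INTER_CUBIC))
z=np.load('top.npz'); W=cloud(z,z['d'])
m=((abs(W[...,2]-.038)<.004)&(z['d']>0)).astype(np.uint8)
k,l,s,ce=cv2.connectedComponentsWithStats(m,connectivity=8)
for i in range(1,k):
    if s[i,4]>15: q=W[l==i]; print(s[i],ce[i].round(),((q.max(0)+q.min(0))/2).round(3),np.ptp(q,0).round(3))
E
```

```text
[279 166  32  22  95] [296. 174.] [ 0.534 -0.098  0.037] [0.054 0.079 0.006]
[279 182   9  14  27] [282. 189.] [ 0.504 -0.068  0.038] [0.034 0.02  0.007]
[289 189  20   9  46] [299. 194.] [ 0.492 -0.107  0.038] [0.021 0.049 0.008]
[234 371  47  13  91] [255. 375.] [ 0.057 -0.     0.038] [0.028 0.108 0.008]
```

View pics/scene2.png

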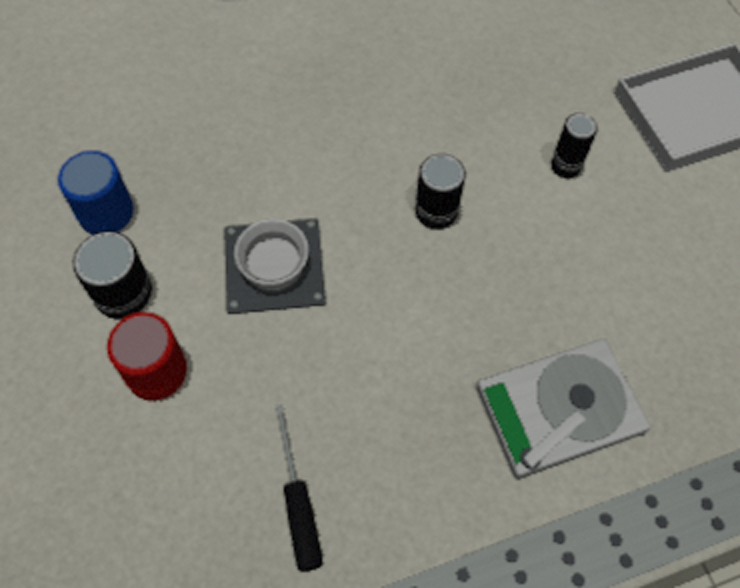

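View pics/top.png

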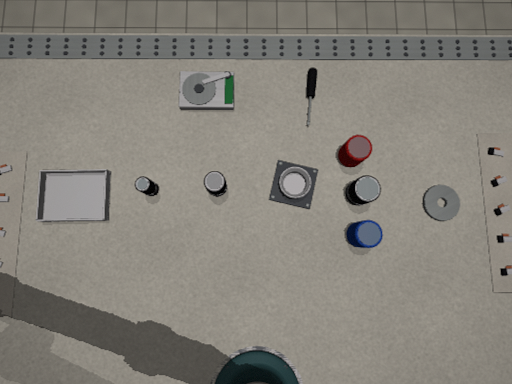

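Candidates in the top view are narrow (146,185), middle (215,183), wide black (366,189), and red (356,150) and blue (367,233), which are decoys. The pot is at (294,183). I choose the middle one, about 51 mm measured, at roughly (0.517, 0.102). I'll move above it and check from close by.

Emit:
step_arm(motion=[[-32, -26, 0, 0, 0], [-32, -26, 0, 0, 0], [-32, -26, 0, 0, 0], [-32, -26, 0, 0, 0], [-32, -26, 0, 0, 0], [-32, -26, 0, 0, 0], [-32, -26, 0, 0, 0], [-32, -26, 0, 0, 0], [-32, -26, 0, 0, 0], [-32, -26, 0, 0, 0]])

```text
t: 0.93
position: [0.44, 0.2455, 0.2145]
orientation: [-0.579, -3.088, -0.0]
contact_force: [0.9, 0.1, -0.1]
width: 0.0921
grip_force: 0.0
```

```bash
cat >> h.py <<'E'
from scipy.spatial.transform import Rotation as Ro
def go(tgt):
    o=robot.get_obs(); R=Ro.from_rotvec(o['orientation']).as_matrix()
    print('t',o['t'],'pos',o['position'].round(4),'shift mm',(R.T@(np.array(tgt)-o['position'])*1000).round(1),'R',R.round(3).tolist(),'F',o['contact_force'].round(1),'w',o['width'].round(4),'q',o['joint_positions'].round(2))
def look(name,zs,tol=.006,mn=150):
    c=robot.get_calibration('wrist'); p,d=robot.capture('wrist'); cv2.imwrite(f'pics/{name}.png',p); W=cloud(c,d)
    for z in zs:
        m=((abs(W[...,2]-z)<tol)&(d>0)).astype(np.uint8); k,l,s,ce=cv2.connectedComponentsWithStats(m)
        for i in range(1,k):
            if s[i,4]>mn:
                q=W[l==i]; (x,y),r=cv2.minEnclosingCircle(q[:,:2].astype(np.float32))
                print(z,s[i],ce[i].round(),'c',round(x,4),round(y,4),'r',round(r,4),'med',np.median(q,0).round(4))
    return c,p,d,W
E
python3 - <<'E'
from h import *
look('w1',[.085])
go([.516,.1015,.2])
E
```

```text
0.085 [275 213  32  30 750] [291. 227.] c 0.5083 0.2718 r 0.0192 med [0.5066 0.2719 0.0856]
0.085 [165 261  20  14 179] [175. 269.] c 0.5095 0.1178 r 0.0124 med [0.5073 0.1198 0.0854]Traceback (most recent call last):
  File "<stdin>", line 3, in <module>
  File "h.py", line 12, in go
    print('t',o['t'],'pos',o['position'].round(4),'shift mm',(R.T@(np.array(tgt)-o['position'])*1000).round(1),'R',R.round(3).tolist(),'F',o['contact_force'].round(1),'w',o['width'].round(4),'q',o['joint_positions'].round(2))
                                                                                                                                                                           ^^^^^^^^^^^^^^^^
AttributeError: 'float' object has no attribute 'round'
```

View pics/w1.png

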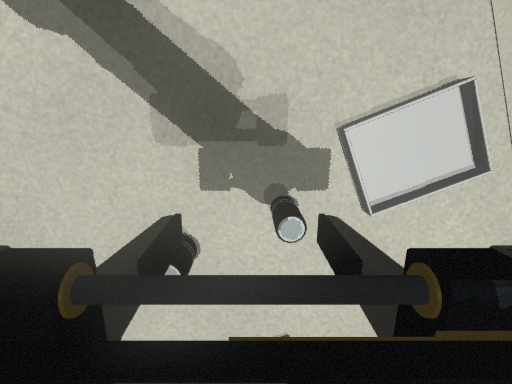

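The narrow barrel is at (290,228). The middle one is partly hidden behind the left finger at (175,269). I'll shift sideways for a clear view.

Emit:
step_arm(motion=[[-10, -35, 0, 0, 0], [-10, -35, 0, 0, 0], [-10, -35, 0, 0, 0], [0, 0, 0, 0, 0]])

```text
t: 1.32
position: [0.4286, 0.1322, 0.2143]
orientation: [-0.592, -3.084, 0.004]
contact_force: [-0.3, 0.8, 0.2]
width: 0.0919
grip_force: 0.0
```

```bash
sed -i "s/o\['width'\].round(4)/round(o['width'],4)/" h.py && python3 - <<'E'
from h import *
look('w2',[.085])
go([.516,.1015,.2])
E
```

```text
0.085 [369 187  34  32 826] [386. 202.] c 0.5086 0.2714 r 0.0193 med [0.5064 0.2702 0.0856]
0.085 [ 231  236   42   39 1277] [252. 255.] c 0.5144 0.1003 r 0.0261 med [0.5121 0.1011 0.0858]
t 1.3667 pos [0.4292 0.1356 0.2146] shift mm [-93.3   0.2  14.5] R [[-0.93, 0.368, -0.0], [0.368, 0.93, -0.0], [0.0, -0.001, -1.0]] F [0.2 0.8 0.6] w 0.0916 q [-0.58  0.12  0.22  2.08 -0.03  0.94  0.85]
```

View pics/w2.png

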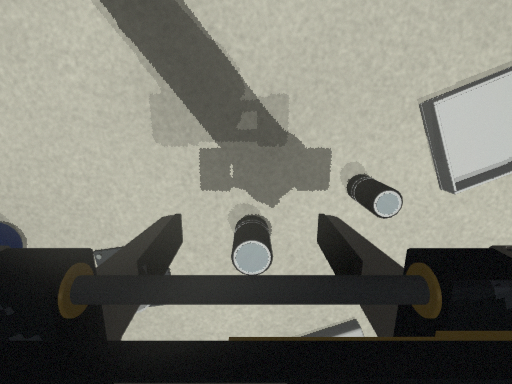

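The picture shows the middle barrel at (252,255), radius 26 mm, centred in the jaws, and the narrow one at (386,202). I'll move over it, descend to a tip height of about 47 mm and close.

Emit:
step_arm(motion=[[-31, 0, 0, 0, 0], [-31, -1, 0, 0, 0], [-31, 0, 10, 0, 0], [0, 0, 38, 0, 0], [0, 0, 38, 0, 0], [0, 0, 38, 0, 0], [0, 0, 30, 0, 0], [0, 0, 13, 0, 0], [0, 0, 0, 0, 0]])

```text
t: 2.12
position: [0.5131, 0.1051, 0.0438]
orientation: [-0.575, -3.082, 0.004]
contact_force: [-0.2, 0.0, 1.0]
width: 0.0921
grip_force: 0.0
```

```bash
python3 - <<'E'
from h import *
go([.515,.1005,.047])
E
```

```text
t 2.1167 pos [0.5131 0.1051 0.0438] shift mm [-3.5 -3.7 -3.2] R [[-0.933, 0.361, -0.007], [0.361, 0.933, -0.002], [0.006, -0.004, -1.0]] F [-0.2  0.   1. ] w 0.0921 q [-0.44  0.51  0.21  2.03 -0.18  0.62  1.1 ]
```

Emit:
step_arm(motion=[[-2, -3, -2, 0, 0], [0, 0, 0, 0, 0]])

```text
t: 2.28
position: [0.5179, 0.1009, 0.0508]
orientation: [0.579, 3.086, 0.001]
contact_force: [-0.2, -0.8, 0.6]
width: 0.0919
grip_force: 0.0
```

Emit:
step_arm(motion=[[0, 0, 0, 0, 120], [0, 0, 0, 0, 200], [0, 0, 0, 0, 255], [0, 0, 0, 0, 255], [0, 0, 0, 0, 255], [0, 0, 0, 0, 255], [0, 0, 0, 0, 255]])

```text
t: 2.87
position: [0.5166, 0.1004, 0.0498]
orientation: [0.579, 3.088, -0.0]
contact_force: [-0.5, -1.1, 2.0]
width: 0.0512
grip_force: 30.0
```

```bash
python3 - <<'E'
from h import *
go([.515,.1005,.15])
E
```

```text
t 2.8667 pos [0.5166 0.1004 0.0498] shift mm [   1.5   -0.5 -100.2] R [[-0.932, 0.363, 0.0], [0.363, 0.932, -0.0], [-0.0, -0.0, -1.0]] F [-0.5 -1.1  2. ] w 0.0512 q [-0.43  0.5   0.21  2.03 -0.18  0.63  1.1 ]
```

Gripped: width is 51 mm at 30 N. Now I'll lift and go beside the pot to look.

Emit:
step_arm(motion=[[0, 0, -15, 0, 255], [0, 0, -35, 0, 255], [0, 0, -35, 0, 255], [0, 0, -35, 0, 255], [0, 0, -20, 0, 255], [4, -37, 0, 0, 255], [4, -37, 0, 0, 255], [4, -37, 0, 0, 255], [2, -37, 0, 0, 255], [0, -35, 0, 0, 255]])

```text
t: 3.7
position: [0.4349, -0.0661, 0.189]
orientation: [-0.578, -3.086, -0.0]
contact_force: [0.6, -1.1, -4.0]
width: 0.0514
grip_force: 30.0
```

Emit:
step_arm(motion=[[0, 0, 0, 0, 255], [0, 0, 0, 0, 255]])

```text
t: 3.87
position: [0.436, -0.0664, 0.1893]
orientation: [-0.586, -3.086, -0.0]
contact_force: [-0.3, 1.4, -3.3]
width: 0.051
grip_force: 30.0
```

```bash
python3 - <<'E'
from h import *
c,p,d,W=look('w3',[.038,.01],tol=.003,mn=80)
m=(abs(W[...,2]-.0385)<.0025)&(np.hypot(W[...,0]-.52,W[...,1]+.098)<.06)
q=W[m]
from scipy.optimize import least_squares
f=lambda a:np.hypot(q[:,0]-a[0],q[:,1]-a[1])-.039
r=least_squares(f,[.52,-.098],loss='soft_l1',f_scale=.003); print(r.x,len(q),abs(f(r.x)).mean())
go([*r.x,.18])
E
```

```text
0.038 [ 86 178  29  45 127] [106. 194.] c 0.3897 -0.2539 r 0.0302 med [ 0.3857 -0.2372  0.0382]
0.01 [500 120  12  28 112] [505. 133.] c 0.5076 0.2646 r 0.0176 med [0.5028 0.2551 0.01  ]
0.01 [ 99 173  26  41 101] [117. 189.] c 0.3883 -0.2519 r 0.0293 med [ 0.3869 -0.2371  0.0102]
[ 0.52  -0.098] 0 nan
t 3.9167 pos [ 0.4368 -0.0649  0.1893] shift mm [-89.6  -0.5   9.3] R [[-0.931, 0.364, -0.0], [0.364, 0.931, 0.001], [0.001, 0.0, -1.0]] F [-0.3  1.  -3.6] w 0.0508 q [-0.27  0.14  0.37  2.14 -0.07  0.88  1.34]<stdin>:7: RuntimeWarning: Mean of empty slice.
  ret = ret.dtype.type(ret / rcount)
```

View pics/w3.png

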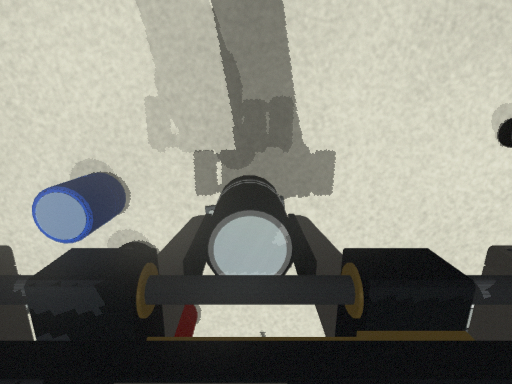

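The held barrel (250,245) hides the pot from here. I'll fit the pot from the stored fixed-camera depth instead.

```bash
python3 - <<'E'
from h import *
from scipy.optimize import least_squares
for n in('scene','top'):
    z=np.load(n+'.npz'); W=cloud(z,z['d'])
    def fit(lo,hi,rmax,R):
        m=(W[...,2]>lo)&(W[...,2]<hi)&(np.hypot(W[...,0]-.521,W[...,1]+.098)<rmax); q=W[m]
        f=lambda a:np.hypot(q[:,0]-a[0],q[:,1]-a[1])-R
        r=least_squares(f,[.52,-.098],loss='soft_l1',f_scale=.002); return r.x.round(4),len(q),abs(f(r.x)).mean().round(4)
    print(n,'rim',fit(.036,.042,.05,.039))
    m=(W[...,2]>.006)&(W[...,2]<.0125)&(np.hypot(W[...,0]-.521,W[...,1]+.098)<.031)
    print('floor',W[m].mean(0).round(4),m.sum())
    # barrel calibration: fixed-camera top of middle barrel vs gripped (0.5166,0.1004)
    m=(abs(W[...,2]-.085)<.004)&(np.hypot(W[...,0]-.515,W[...,1]-.1)<.04); q=W[m]; print('mid',cv2.minEnclosingCircle(q[:,:2].astype(np.float32)))
    q=W[(W[...,2]>.003)&(W[...,2]<.009)&(np.hypot(W[...,0]-.521,W[...,1]+.098)<.09)]
    print('plate',cv2.minAreaRect(q[:,:2].astype(np.float32)))
E
```

```text
scene rim (array([ 0.5219, -0.0985]), 162, np.float64(0.0013))
floor [ 0.5167 -0.0977  0.0096] 412
mid ((0.5166079998016357, 0.10233617573976517), 0.026439132168889046)
plate ((0.5158088803291321, -0.09192541986703873), (0.16300882399082184, 0.16301174461841583), 0.2850247919559479)
top rim (array([ 0.5211, -0.0976]), 103, np.float64(0.0012))
floor [ 0.5225 -0.0988  0.0091] 359
mid ((0.515470027923584, 0.10318660736083984), 0.02591720223426819)
plate ((0.530206024646759, -0.10013813525438309), (0.14363045990467072, 0.15855281054973602), 52.84843444824219)
```

Both cameras agree on the pot at (0.521, -0.099). I'll go above it and descend to just above the rim.

Emit:
step_arm(motion=[[-30, 0, 0, 0, 255], [-30, -1, 0, 0, 255], [-29, 0, 0, 0, 255], [0, 0, 20, 0, 255], [0, 0, 25, 0, 255], [0, 0, 25, 0, 255], [0, 0, 15, 0, 255], [0, 0, 5, 0, 255], [0, 0, 0, 0, 255], [0, 0, 0, 0, 255]])

```text
t: 4.75
position: [0.5205, -0.0972, 0.0998]
orientation: [0.577, 3.088, 0.0]
contact_force: [0.1, -1.3, -4.2]
width: 0.0518
grip_force: 30.0
```

```bash
python3 - <<'E'
from h import *
go([.521,-.099,.0598])
ps=[]
for n,(u,v) in dict(scene=(215,220),top=(294,183)).items():
    c=robot.get_calibration(n); p,d=robot.capture(n); W=cloud(c,d)
    ps.append(cv2.resize(p[v-50:v+50,u-50:u+50],(390,390),interpolation=cv2.INTER_CUBIC))
cv2.imwrite('pics/f1.png',np.hstack(ps))
E
```

```text
t 4.75 pos [ 0.5205 -0.0972  0.0998] shift mm [-1.1 -1.5 40. ] R [[-0.933, 0.361, 0.0], [0.361, 0.933, 0.0], [-0.0, 0.0, -1.0]] F [ 0.1 -1.3 -4.2] w 0.0518 q [-0.16  0.43  0.35  2.01 -0.22  0.74  1.52]
```

View pics/f1.png

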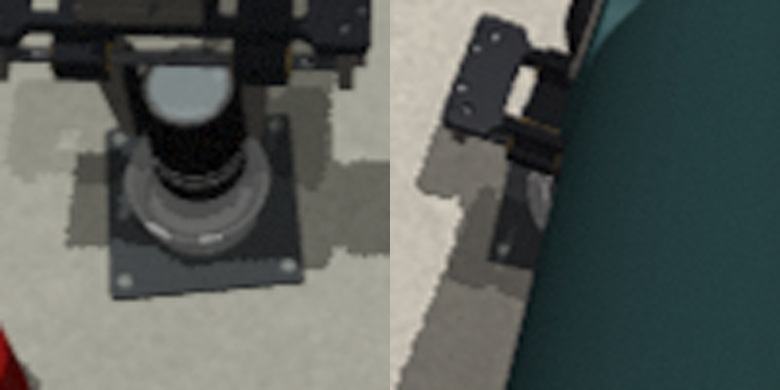

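The scene camera shows the barrel upright over the pot, centred at about (200,190) in the crop. I'll lower it slowly and watch the force.

Emit:
step_arm(motion=[[-1, -1, 6, 0, 255], [0, 0, 6, 0, 255], [0, 0, 5, 0, 255], [0, 0, 4, 0, 255], [0, 0, 3, 0, 255], [0, 0, 2, 0, 255], [0, 0, 0, 0, 255]])

```text
t: 5.43
position: [0.52, -0.0993, 0.073]
orientation: [-0.579, -3.087, 0.0]
contact_force: [0.3, 0.0, -4.3]
width: 0.0511
grip_force: 30.0
```

Emit:
step_arm(motion=[[0, 0, 3, 0, 255], [0, 0, 3, 0, 255], [0, 0, 2, 0, 255], [0, 0, 2, 0, 255], [0, 0, 0, 0, 255]])

```text
t: 5.85
position: [0.5201, -0.0993, 0.0632]
orientation: [-0.579, -3.087, 0.0]
contact_force: [-0.4, -0.1, -4.0]
width: 0.0512
grip_force: 30.0
```

Still free, with no contact and about 3 mm to go.

Emit:
step_arm(motion=[[0, 0, 1, 0, 255], [0, 0, 1, 0, 255], [0, 0, 0, 0, 255], [0, 0, 0, 0, 255]])

```text
t: 6.18
position: [0.5204, -0.0994, 0.0616]
orientation: [0.579, 3.088, 0.0]
contact_force: [0.3, 1.2, -4.0]
width: 0.0512
grip_force: 30.0
```

Emit:
step_arm(motion=[[0, 0, 0.7, 0, 255], [0, 0, 0.5, 0, 255], [0, 0, 0, 0, 255], [0, 0, 0, 0, 255]])

```text
t: 6.52
position: [0.5204, -0.0993, 0.0604]
orientation: [0.579, 3.088, 0.0]
contact_force: [-0.1, 0.1, -3.5]
width: 0.0512
grip_force: 30.0
```

Emit:
step_arm(motion=[[0, 0, 0.5, 0, 255], [0, 0, 0, 0, 255], [0, 0, 0, 0, 255]])

```text
t: 6.77
position: [0.5204, -0.0993, 0.0599]
orientation: [-0.579, -3.088, -0.0]
contact_force: [0.7, 0.2, -3.4]
width: 0.0512
grip_force: 30.0
```

Emit:
step_arm(motion=[[0, 0, 0.5, 0, 255], [0, 0, 0, 0, 255], [0, 0, 0, 0, 255]])

```text
t: 7.02
position: [0.5205, -0.0994, 0.0598]
orientation: [0.579, 3.087, 0.0]
contact_force: [-1.5, -0.4, 1.6]
width: 0.0513
grip_force: 30.0
```

The force rose from -3.4 to +1.6 N at the predicted floor height, so it is home. I'll open gradually, then retreat upward.

Emit:
step_arm(motion=[[0, 0, 0, 0, 100], [0, 0, 0, 0, 60], [0, 0, 0, 0, 30], [0, 0, 0, 0, 0], [0, 0, 0, 0, 0], [0, 0, 0, 0, 0], [0, 0, 0, 0, 0]])

```text
t: 7.6
position: [0.5204, -0.0993, 0.0594]
orientation: [0.579, 3.088, 0.0]
contact_force: [0.6, -0.1, 0.0]
width: 0.0917
grip_force: 0.0
```

Emit:
step_arm(motion=[[0, 0, -8, 0, 0], [0, 0, -15, 0, 0], [0, 0, -30, 0, 0], [0, 0, -35, 0, 0], [0, 0, -35, 0, 0], [0, 0, -20, 0, 0], [38, 0, 0, 0, 0], [38, 0, 0, 0, 0], [30, 0, 0, 0, 0], [0, 0, 0, 0, 0]])

```text
t: 8.43
position: [0.4163, -0.0591, 0.2023]
orientation: [-0.576, -3.085, -0.003]
contact_force: [0.2, 0.4, -0.9]
width: 0.0918
grip_force: 0.0
```

```bash
python3 - <<'E'
from h import *
go([.521,-.099,.0598])
n='scene'
c=robot.get_calibration(n); p,d=robot.capture(n); W=cloud(c,d); cv2.imwrite('pics/end.png',cv2.resize(p[90:300,80:420],None,fx=2.3,fy=2.3,interpolation=cv2.INTER_CUBIC))
m=((W[...,2]>.08)&(W[...,2]<.105)&(W[...,0]>.3)).astype(np.uint8); k,l,s,ce=cv2.connectedComponentsWithStats(m)
for i in range(1,k):
    if s[i,4]>60: q=W[l==i]; print(s[i],np.median(q,0).round(4),np.ptp(q,0).round(3))
E
```

```text
t 8.4333 pos [ 0.4163 -0.0591  0.2023] shift mm [-112.6    0.4  142.1] R [[-0.933, 0.361, -0.003], [0.361, 0.933, 0.003], [0.004, 0.001, -1.0]] F [ 0.2  0.4 -0.9] w 0.0918 q [-0.3   0.08  0.38  2.16 -0.04  0.91  1.31]
[362 147  17  14 183] [0.5119 0.2714 0.0846] [0.038 0.037 0.011]
[109 165  31  27 616] [ 0.3922 -0.2642  0.0852] [0.066 0.065 0.01 ]
[202 192  25  25 484] [ 0.5243 -0.0983  0.0948] [0.052 0.05  0.019]
[117 205  32  30 723] [ 0.4992 -0.2663  0.0853] [0.065 0.065 0.01 ]
[134 246  34  32 850] [ 0.6015 -0.2513  0.0853] [0.066 0.065 0.01 ]
```

View pics/end.png

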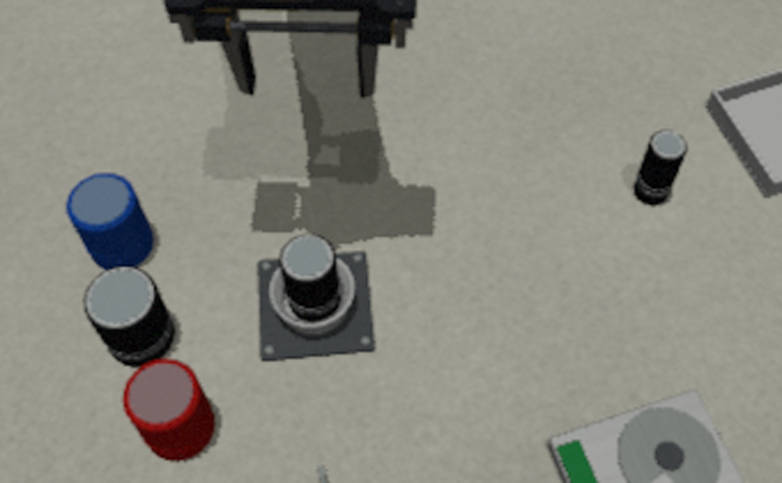

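The barrel stands upright in the pot (310,280 in the crop). Its top is at 0.095 m, so it is fully home, and the other barrels are untouched.

```bash
python3 -c "
from plant import robot
print(robot.hand_in())"
```

```text
the job is handed in; nothing more can be done
None
```

The middle (52 mm) barrel is standing fully home in the pot, lowered gently until it touched the floor, with the other two barrels untouched and upright on the bench; the job is handed in.

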